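# Face the yellow tin to the shoppers

### The job

Stand the yellow tin upright in the empty bay of the display turntable with its red label facing outwards, and let go of it. Then turn the turntable, against its return spring, until that bay points straight along the green pointer, and finish while still holding the turntable itself (not a tin) motionless there, because it swings back if released. The three red tins stay standing in their bays and the other things on the counter are left where they are.

Things in the scene. Friction and masses are not known exactly. Their poses are not given: they have to be found in the camera images.
- pedestal: Fixed black round foot, 200 mm across, 20 mm high, on the counter; origin at counter height on the vertical turning axis. Its +x axis is the direction in which the empty bay points when the turntable rests at its stop (joint deck = 0). It carries the grey deck, a disc 270 mm across, top 40 mm above the counter, with four bays 90 degrees apart, centres 85 mm from the axis.
- deck (a joint): Angle of the turntable deck, rad, growing counter-clockwise seen from above; 0 at its stop, limit 2.2, so it turns only counter-clockwise from rest. A spring pulls it back with about 0.15 to 0.22 N m (under 2 N at a post), damped to under 1 rad/s; let go, it always swings back to 0.
- bay (a point): Centre of the floor of the empty bay, on the deck's top, 85 mm from the turning axis; x points straight outwards from that axis, z up; it turns with the deck. Each bay has a shallow white rim 8 mm high, 3 mm thick; inside it is 46 mm deep (x) by 66 mm wide (y).
- post_left (a point): Top centre of one of the two upright blue turning posts on the deck: round, 14 mm in diameter, top 165 mm above the counter, 115 mm from the turning axis, 135 degrees counter-clockwise (from above) from the empty bay. Turns with the deck. It rises 45 mm above the tops of the tins in the bays; grip or push it there.
- post_right (a point): Top centre of the other blue turning post, same size and radius, 225 degrees counter-clockwise from the empty bay.
- pointer: Fixed flat green arrow on the counter outside the deck, 26 mm wide, 8 mm thick, 130 to 208 mm from the turning axis. Origin on the turning axis at counter height; its +x axis is the direction it points, straight outwards: the front of the display. It lies 0.7 to 1.4 rad counter-clockwise from the empty bay's resting direction.
- tin: The loose oblong yellow tin, about 0.3 kg, 40 mm deep (x) by 60 mm wide (y) by 80 mm tall, standing upright on the counter. Origin at the centre of its underside; +x is the outward normal of its only labelled face. The lid is bare metal with a red strip along the edge over the label.
- tin_label (a point): Centre of the yellow tin's labelled face (red panel with a white disc), 20 mm from the tin's axis, 40 mm up.
- red_tin_left: Loose red tin of the same size (yellow label outwards) in the bay 90 degrees counter-clockwise from the empty one; origin at the centre of its underside, top 120 mm above the counter. Stays.
- red_tin_back: Red tin as above, in the bay opposite the empty one. Stays.
- red_tin_right: Red tin as above, in the bay 90 degrees clockwise from the empty one. Stays.
- can_a: Loose round red and yellow can, 74 mm across, 110 mm tall, on the counter; origin at the centre of its underside. Leave alone.
- can_b: Loose round yellow and green can, 74 mm across, 110 mm tall, on the counter; origin at the centre of its underside. Leave alone.
- scanner: Loose grey and black hand scanner lying on the counter, 185 mm long (x), 62 mm wide, 34 mm high; origin under its handle, its wide head at +x. Leave alone.

How it is judged (in metres and radians):
On the way:
1. the yellow tin stands upright in the empty bay, label outwards, let go (x of tin in the frame of bay between -0.007 and 0.007 m and y of tin in the frame of bay between -0.007 and 0.007 m and z of tin in the frame of bay between -0.004 and 0.005 m and angle between tin's own z axis and vertical below 0.08 rad and x of tin_label in the frame of bay above 0.01 m and contact force between the fingers and tin below 0.3 N), for 0.2 s.
At the end, for the whole second after the job is handed in: Yellow tin upright on its bay floor (within 7 mm), label outwards, not touched; bay along the green pointer within 5.7 degrees; fingers press on the turntable (over 0.6 N), still under 0.05 rad/s; red tins stand untouched in their bays (within 9 mm) (all of step 1 and x of red_tin_left in the frame of bay between -0.094 and -0.076 m and y of red_tin_left in the frame of bay between 0.076 and 0.094 m and z of each of red_tin_left, red_tin_back, red_tin_right in the frame of bay below 0.006 m and angle between each of red_tin_left, red_tin_back, red_tin_right's own z axis and vertical below 0.1 rad and contact force between the fingers and red_tin_left below 0.5 N and x of red_tin_back in the frame of bay between -0.179 and -0.161 m and y of red_tin_back in the frame of bay between -0.009 and 0.009 m and contact force between the fingers and red_tin_back below 0.5 N and x of red_tin_right in the frame of bay between -0.094 and -0.076 m and y of red_tin_right in the frame of bay between -0.094 and -0.076 m and contact force between the fingers and red_tin_right below 0.5 N and y of bay in the frame of pointer between -0.0085 and 0.0085 m and x of bay in the frame of pointer above 0.05 m and velocity of joint deck between -0.05 and 0.05 rad/s and contact force between the fingers and pedestal above 0.6 N and linear speed of tin below 0.03 m/s); the arm keeps its last pose, push and grip.
It fails at once if a can or the scanner on the counter was moved by more than 30 mm (distance of any of can_a, can_b, scanner from where it was at the start of the episode above 0.03 m).
It fails at once if a red tin was tipped (angle between any of red_tin_left, red_tin_back, red_tin_right's own z axis and vertical above 0.4 rad).
It also fails if it takes over 54 s, if anything falls off the work surface, if the arm or the gripper's body presses on something with over 40 N, if the wrist force passes 120 N, or if a joint passes its speed limit or range.

### The arm

A 6-joint arm with a two-finger parallel gripper is mounted at the origin on the work surface. World frame = base frame: x ahead of the robot, y to its left, z up, the work surface at z = 0. Lengths are in mm, angles in rad, forces in N, time in s.
With the tool pointing down it reaches from about 350 to 775 mm from the base axis. Payload 7.3 kg.
Tool frame: the origin (TCP) lies on the front face of the gripper's body, between the roots of the fingers; the fingertips stand 66 mm ahead of it and the grasp point (between the pads) lies 47 mm ahead of it (bot.tcp_to_grasp is the z of the grasp point in the tool frame, in mm); z points along the fingers, y is the direction in which the jaws open and shut (so a half turn about z gives the same grasp; the last joint's range is limited). The gripper opens to 92 mm and grips with 3 to 60 N. Pads are 19 mm wide; open, the fingers measure 130 mm over their backs; the gripper's body (75 mm by 190 mm) begins 47 mm behind the grasp point.
Start: joints at [-1.28, 0.342, 1.524, -0, 1.275, -0.146], TCP at [222.119, -475.712, 292.241] pointing down, gripper open.
Joint ranges: [-2.53, 2.53], [-0.77, 2.02], [0.04, 2.7], [-1, 4.14], [0.28, 2.66], [-3.11, 3.11]. Speed limits (rad/s): [2.57, 2.57, 3.14, 3.14, 3.14, 3.14].

### API

Orientations are given as [roll, pitch, yaw] about the fixed x, y, z axes, in that order (R = Rz(yaw) Ry(pitch) Rx(roll)).
In Python, from plant import bot gives the robot as it stands.
- The arm moves only by the tool carry_out, never from a script. Its argument "deltas" is a list that holds one entry, the list of rows, each a list of 4 numbers: the shift along the tool's x, y, z in mm, then the turn about the tool's z in units of 5 degrees (1.0 is 5 degrees). A call has 1 to 20 rows; each row is the pose to reach, as a shift and turn from the pose commanded when the call began, along the tool's axes at that moment; what a row does not reach only later rows make up. A row lasts 1/10 s, in which the tool goes at most 50 mm and 8.59 degrees, less where a joint would pass 70% of its speed; a pose out of reach is approached as far as the arm can. A call with a gripper value outside its range is refused whole. "fingers" is the finger opening in mm, from 0 to 91.8, set as the call begins (left out, the last holds). The fingers move at their own pace and stop on an object; the grip force is fixed at half the most. Time passes only in rows, so rows that repeat a pose let the fingers close. It gives the time, the measured TCP pose, the force and the opening at its end, in the units of the state.
- bot.get_obs(): the state, without advancing time (a new reading comes with each control period).
- bot.capture(name): name is "scene" or "top"; returns (picture, depth): 480x640x3 uint8, blue, green, red; 480x640 float32, mm along the optical axis (not along the pixel's ray), 0 where there is no reading.
- bot.camera_model(name): a dict with "K" (3x3 intrinsics, pixels), "camera_from_world" (4x4, takes a point from world to camera coordinates). Camera axes: x right, y down, z forward; pixel columns grow to the right and rows downward; lengths in mm; the calibration is good to about 2 mm. A picture is of the moment at which its call begins. camera_model takes no time and is no camera call.
- bot.close_job(): hands the job in, once; it reports no verdict.
The state is a dict: "time": time; "joint_positions": joint angles; "dq": joint speeds; "tau": joint torques, N m; "tool_pos": TCP position; "tcp_rot": TCP orientation; "contact_force": force on the tool from outside, world axes, zero at the start; "moment": the same for the moment, N m; "grip_width": finger opening in mm.
Only numpy, scipy, OpenCV 4.12 (cv2) and the standard library are available. Lean on these libraries where they do the work, as an engineer would, in place of code of your own. Each camera call takes 0.05 s, during which the arm holds its last target. There are 200 camera calls.

## Working session

There is one attempt and no reset: what is moved stays moved. The work goes in short steps, Python scripts to look and compute and a tool call to move; the robot and the scene stay as the last step left them, time stands still between calls to the robot, and variables do not carry over. Pictures are saved under pics/ and viewed, about 8 in all and at most 12, crops included, and the job is handed in when it is done.

Besides the shell and the picture viewer there is one more tool, called after "Emit:" by a JSON object that holds its "api" and its "payload". carry_out: Moves the arm, as the interface text tells. Its arguments: {"type":"object","properties":{"deltas":{"type":"array","items":{"type":"array","items":{"type":"array","items":{"type":"number"}}}},"fingers":{"type":"number"}},"required":["deltas"]}

```bash
mkdir -p pics; ls
cat > h.py <<'E'
import numpy as np, cv2
from plant import bot
def shot(n,fn):
    im,d=bot.capture(n); cv2.imwrite('pics/'+fn+'.png',im); np.save('pics/'+fn+'.npy',d); return im,d
def world(n,d,u,v,r=1):
    m=bot.camera_model(n);K=np.array(m['K']);T=np.linalg.inv(np.array(m['camera_from_world']))
    p=d[v-r:v+r+1,u-r:u+r+1];z=np.median(p[p>0]) if (p>0).any() else np.nan
    c=z*np.linalg.inv(K)@[u,v,1]; return T[:3,:3]@c+T[:3,3]
def onplane(n,u,v,z):
    m=bot.camera_model(n);K=np.array(m['K']);T=np.linalg.inv(np.array(m['camera_from_world']))
    r=T[:3,:3]@np.linalg.inv(K)@[u,v,1];o=T[:3,3];return o+r*(z-o[2])/r[2]
def cloud(n,d):
    m=bot.camera_model(n);K=np.array(m['K']);T=np.linalg.inv(np.array(m['camera_from_world']))
    v,u=np.mgrid[:480,:640];c=np.stack([u,v,np.ones_like(u)],-1)@np.linalg.inv(K).T*d[...,None]
    return c@T[:3,:3].T+T[:3,3]
E
python3 - <<'E'
from h import *
print(bot.get_obs())
for n in('top','scene'):
    shot(n,n+'0'); m=bot.camera_model(n); print(n,np.round(m['K'],1),np.round(np.linalg.inv(np.array(m['camera_from_world'])),3))
E
```

```text
pics
{'time': 0.0, 'joint_positions': array([-1.28003041e+00,  3.42745727e-01,  1.52502179e+00, -6.14947218e-06,
        1.27539617e+00, -1.46041188e-01]), 'dq': array([-6.15091532e-04,  1.29998080e-03, -1.00398402e-03,  8.27391988e-05,
       -8.96455001e-04, -4.96866586e-04]), 'tau': array([-2.63285358e-03, -4.31254399e+01, -2.44224483e+01,  7.13691255e-02,
        5.58120373e-02, -1.47902188e-04]), 'tool_pos': array([ 222.01062295, -475.40893338,  291.53127887]), 'tcp_rot': array([-3.14003749e+00, -2.22803298e-04,  4.36808722e-01]), 'contact_force': array([0.28271995, 0.16361773, 0.11734534]), 'moment': array([-0.0073571 , -0.00220964,  0.04153701]), 'grip_width': 91.6280308079964}
top [[538.1   0.  320.3]
 [  0.  538.1 237.6]
 [  0.    0.    1. ]] [[ 1.100000e-02 -9.830000e-01  1.820000e-01  3.317130e+02]
 [-1.000000e+00 -8.000000e-03  1.800000e-02  1.950900e+01]
 [-1.600000e-02 -1.830000e-01 -9.830000e-01  1.360299e+03]
 [ 0.000000e+00  0.000000e+00  0.000000e+00  1.000000e+00]]
scene [[551.2   0.  323.9]
 [  0.  551.2 236. ]
 [  0.    0.    1. ]] [[ 6.810000e-01  4.910000e-01 -5.430000e-01  1.111596e+03]
 [ 7.320000e-01 -4.400000e-01  5.200000e-01 -5.277940e+02]
 [ 1.600000e-02 -7.520000e-01 -6.590000e-01  8.218540e+02]
 [ 0.000000e+00  0.000000e+00  0.000000e+00  1.000000e+00]]
```

View pics/top0.png

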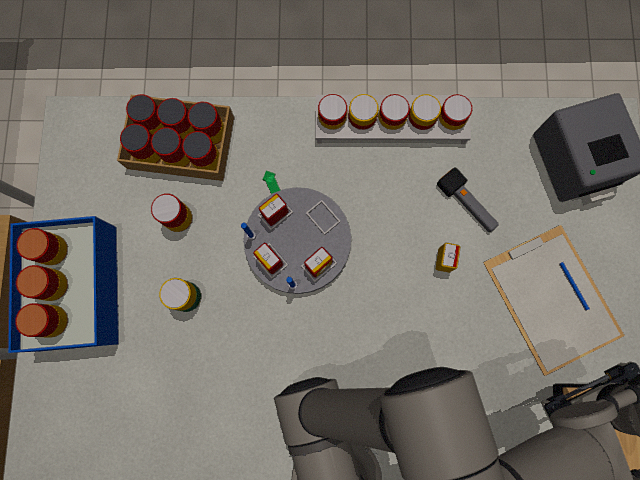

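View pics/scene0.png

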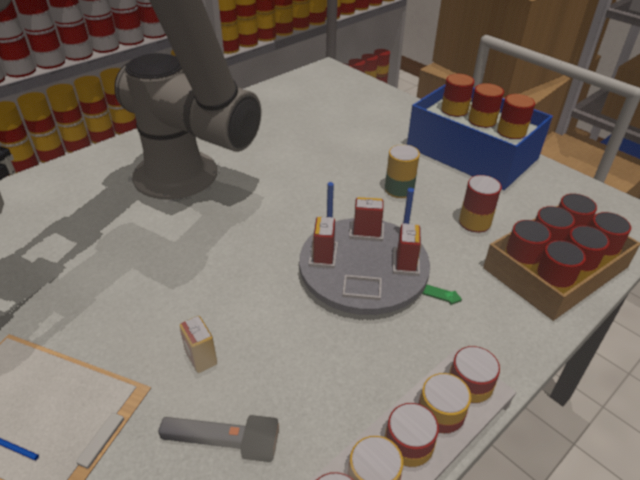

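Run:
```python
from h import *
im=cv2.imread('pics/top0.png')
a=cv2.resize(im[225:285,420:480],(480,480),interpolation=cv2.INTER_CUBIC)
b=cv2.resize(im[155:305,230:365],None,fx=4,fy=4,interpolation=cv2.INTER_CUBIC)[:, :]
b=cv2.resize(im[160:304,232:360],(512,576),interpolation=cv2.INTER_CUBIC)
sc=cv2.imread('pics/scene0.png')
c=cv2.resize(sc[310:380,170:226],(280,350),interpolation=cv2.INTER_CUBIC)
o=np.zeros((576,792,3),np.uint8);o[:,:512]=b;o[:280,512:792]=cv2.resize(a,(280,280));o[280:280+296,512:512+237]=cv2.resize(c,(237,296))
cv2.imwrite('pics/crop.png',o)
d=np.load('pics/top0.npy');P=cloud('top',d)
# deck: z~40
roi=np.zeros((480,640),bool);roi[170:310,230:365]=1
m=roi&(abs(P[...,2]-40)<6)
q=P[m][:,:2].astype(np.float32);h=cv2.convexHull(q);print('deck z',np.median(P[m][:,2]),'circ',cv2.minEnclosingCircle(q),cv2.fitEllipse(h))
hsv=cv2.cvtColor(im,cv2.COLOR_BGR2HSV)
g=roi&0
g=cv2.inRange(hsv,(50,120,60),(75,255,255));g[:160]=0;g[210:]=0;g[:,:240]=0;g[:,300:]=0
v,u=np.nonzero(g);print('pointer',np.mean([onplane('top',a,b,8)[:2] for a,b in zip(u,v)],0),len(u))
L=np.array([onplane('top',a,b,8)[:2] for a,b in zip(u,v)]);np.save('ptr.npy',L)
print('ptr box',cv2.minAreaRect(L.astype(np.float32)))
# tin top
r2=np.zeros((480,640),bool);r2[230:285,420:475]=1
m=r2&(abs(P[...,2]-80)<6);t=P[m];print('tin',len(t),np.median(t[:,2]),cv2.minAreaRect(t[:,:2].astype(np.float32)),t.mean(0))
m=roi&(abs(P[...,2]-120)<5);n,lab,st,ce=cv2.connectedComponentsWithStats(m.astype(np.uint8))
for i in range(1,n):
    if st[i,4]>40:t=P[lab==i];print('red',st[i],t.mean(0),cv2.minAreaRect(t[:,:2].astype(np.float32)))
bl=cv2.inRange(hsv,(100,150,60),(125,255,255));bl[:,:230]=0;bl[:,365:]=0;bl[:200]=0;bl[310:]=0
m=(bl>0)&(P[...,2]>150);n,lab,st,ce=cv2.connectedComponentsWithStats(m.astype(np.uint8))
for i in range(1,n):print('post',st[i],P[lab==i].mean(0))
```

```text
deck z 39.66797762159308 circ ((573.5731201171875, 100.95353698730469), 135.0673065185547) ((573.1099243164062, 101.27246856689453), (267.8824462890625, 268.40594482421875), 85.47411346435547)
pointer [730.14122447 174.57502984] 210
ptr box ((731.34521484375, 175.34051513671875), (60.721954345703125, 30.582176208496094), 21.68335723876953)
tin 392 80.30857908668725 ((529.2830200195312, -270.822265625), (40.19118881225586, 59.80715560913086), 80.4148941040039) [ 528.68133758 -270.10030966   80.20002291]
red [259 194  28  26 378] [636.69905767 156.45406933 119.97403604] ((637.3840942382812, 156.980712890625), (40.00795364379883, 59.5329704284668), 40.436527252197266)
red [254 243  27  28 391] [517.00027154 166.07771195 119.91410083] ((517.1975708007812, 166.294189453125), (60.60500717163086, 39.38282012939453), 42.659358978271484)
red [304 247  29  27 399] [509.25984706  46.32651247 119.94118313] ((509.4812927246094, 46.648921966552734), (38.91644287109375, 59.67848587036133), 42.414798736572266)
post [241 223   6   6  26] [581.07938844 216.18381411 164.06569499]
post [286 277   7   6  28] [457.87234255 109.59220298 164.71199894]
```

View pics/crop.png

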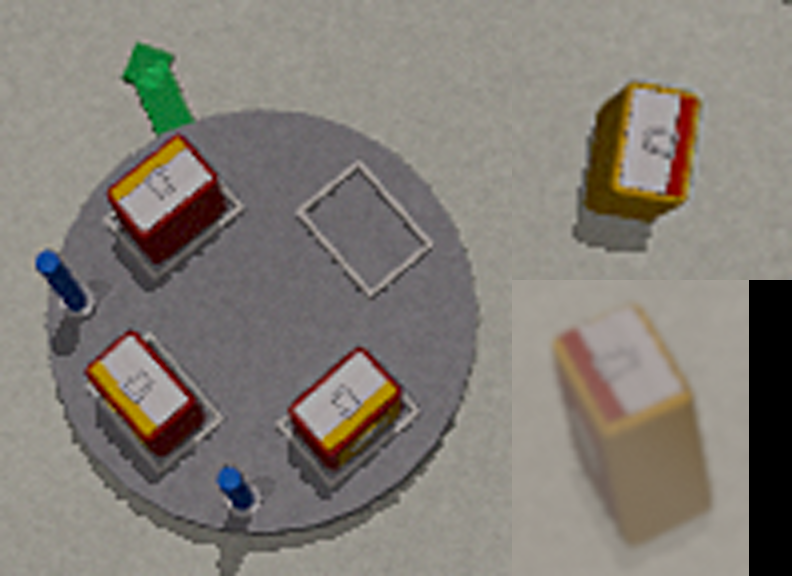

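Run:
```python
from h import *
im=cv2.imread('pics/top0.png');A=np.array([573.1,101.4])
L=np.load('ptr.npy')-A;r=np.hypot(*L.T);a=np.degrees(np.arctan2(L[:,1],L[:,0]))
for lo in range(130,212,8):
    s=(r>=lo)&(r<lo+8)
    if s.sum()>3: print(lo,s.sum(),a[s].min().round(1),a[s].max().round(1),((a[s].min()+a[s].max())/2).round(1),a[s].mean().round(1))
i=np.argmax(r);print('tip',r[i],a[i])
# rim
w=im.min(2).astype(int);w[:197]=0;w[240:]=0;w[:,:303]=0;w[:,343:]=0
med=np.median(im[200:237,306:340].min(2));print('med',med)
v,u=np.nonzero(w>med+25);Q=np.array([onplane('top',x,y,48)[:2] for x,y in zip(u,v)],np.float32)
R=cv2.minAreaRect(Q);print(len(Q),R,Q.mean(0),'polar',np.hypot(*(R[0]-A)),np.degrees(np.arctan2(*(R[0]-A)[::-1])))
```

```text
138 7 20.8 29.6 25.2 24.4
146 29 20.4 30.0 25.2 25.2
154 26 20.9 29.4 25.2 25.1
162 30 20.8 29.3 25.1 25.2
170 29 21.1 28.8 24.9 25.0
178 27 21.3 28.7 25.0 24.9
186 37 20.2 29.3 24.8 24.8
194 20 22.1 27.9 25.0 24.9
202 5 23.6 25.9 24.8 24.8
tip 205.06169240425274 24.95242236188771
med 106.0
168 ((643.529296875, 21.494766235351562), (71.49931335449219, 95.45660400390625), 40.81998062133789) [648.2591    18.957817] polar 106.51353078970763 -48.60671538381562
```

Emit:
{"api": "carry_out", "payload": {"deltas": [[[40,-6,10,-1.2],[80,-12,20,-2.4],[120,-18,30,-3.6],[160,-24,40,-4.8],[200,-31,50,-6],[240,-37,60,-7.3],[280,-43,70,-8.6],[320,-49,80,-9.9],[350,-54,88,-10.8],[365,-56,92,-11.1],[365,-56,92,-11.1],[365,-56,92,-11.1],[365,-56,92,-11.1]]], "fingers": 91}}

```text
time: 1.4
tool_pos: [528.2, -271.8, 200.7]
tcp_rot: [3.141, 0.001, 1.403]
contact_force: [-1.0, -0.3, 0.4]
grip_width: 90.9
```

Run:
```python
from h import *
im=cv2.imread('pics/top0.png');A=np.array([573.1,101.4])
w=im.min(2).astype(int);w[:197]=0;w[240:]=0;w[:,:303]=0;w[:,343:]=0
v,u=np.nonzero(w>131);Q=np.array([onplane('top',x,y,48)[:2] for x,y in zip(u,v)],np.float32)
Q=Q[np.hypot(*(Q-[628.8,37]).T)<50]
R=cv2.minAreaRect(Q);print(len(Q),R,Q.mean(0),'polar',np.hypot(*(R[0]-A)),np.degrees(np.arctan2(*(R[0]-A)[::-1])))
o=bot.get_obs();print(o['tool_pos'],np.degrees(o['tcp_rot']),o['joint_positions'])
```

```text
91 ((637.2432861328125, 28.7794189453125), (71.63756561279297, 75.83464050292969), 41.14418411254883) [630.0057   36.15098] polar 96.89225948772322 -48.54693533685408
[ 528.1927409  -271.75435968  200.72280651] [1.79987265e+02 3.33932036e-02 8.03764490e+01] [-6.03969179e-01  5.48516213e-01  1.45543127e+00 -4.78731385e-04
  1.13719761e+00 -4.35805556e-01]
```

Emit:
{"api": "carry_out", "payload": {"deltas": [[[0.4,0.2,25,0],[1,0.5,50,0],[1.4,0.7,75,0],[1.4,0.7,92,0],[1.4,0.7,98,0],[1.4,0.7,98,0],[1.4,0.7,98,0]]]}}

```text
time: 2.1
tool_pos: [530.2, -270.1, 103.4]
tcp_rot: [3.14, 0.001, 1.404]
contact_force: [0.2, 0.2, -0.3]
grip_width: 91.5
```

Emit:
{"api": "carry_out", "payload": {"deltas": [[[0,0,0,0],[0,0,0,0],[0,0,0,0],[0,0,0,0],[0,0,0,0],[0,0,0,0],[0,0,0,0],[0,0,0,0]]], "fingers": 50}}

```text
time: 2.9
tool_pos: [530.1, -269.3, 102.4]
tcp_rot: [3.141, 0.0, 1.405]
contact_force: [-3.5, 1.9, 3.7]
grip_width: 60.0
```

Emit:
{"api": "carry_out", "payload": {"deltas": [[[0,0,-30,0],[0,0,-70,0],[20,3,-105,-0.6],[60,9,-108,-1.9],[100,14,-108,-3.2],[140,20,-108,-4.5],[180,26,-108,-5.8],[220,32,-108,-7.1],[255,37,-108,-8.2],[285,41,-108,-9.2],[310,45,-108,-9.9],[319.4,46,-108,-10.1],[319.4,46,-108,-10.1],[319.4,46,-108,-10.1],[319.4,46,-108,-10.1],[319.4,46,-108,-10.1]]]}}

```text
time: 4.5
tool_pos: [627.9, 36.9, 210.2]
tcp_rot: [-3.141, 0.0, 2.285]
contact_force: [-0.1, 0.3, -2.6]
grip_width: 60.0
```

Run:
```python
from h import *
im,d=shot('scene','s1');im2,d2=shot('top','t1')
o=bot.get_obs();print(o['tool_pos'],np.degrees(o['tcp_rot']),o['grip_width'],o['contact_force'])
print(d.shape)
def px(n,p):
    m=bot.camera_model(n);c=np.array(m['camera_from_world'])@[*p,1];c=np.array(m['K'])@c[:3];return c[:2]/c[2]
u,v=px('scene',[628.8,37.2,100]).astype(int);print(u,v)
u0,v0=max(0,u-65),max(0,v-95)
a=cv2.resize(im[v0:v0+160,u0:u0+130],None,fx=3.6,fy=3.6,interpolation=cv2.INTER_CUBIC)
b=cv2.resize(im2[160:304,232:360],None,fx=2.5,fy=2.5)
o=np.zeros((576,800,3),np.uint8);o[:576,:468]=a[:576,:468];o[:360,470:790]=b;print(u0,v0)
cv2.imwrite('pics/c1.png',o)
```

```text
[627.96974283  37.28734151 210.3199847 ] [-1.79999265e+02  1.24324534e-02  1.30944450e+02] 60.112540369448006 [ 0.33548072 -0.64395569 -3.42949961]
(480, 640)
363 266
298 171
```

View pics/c1.png

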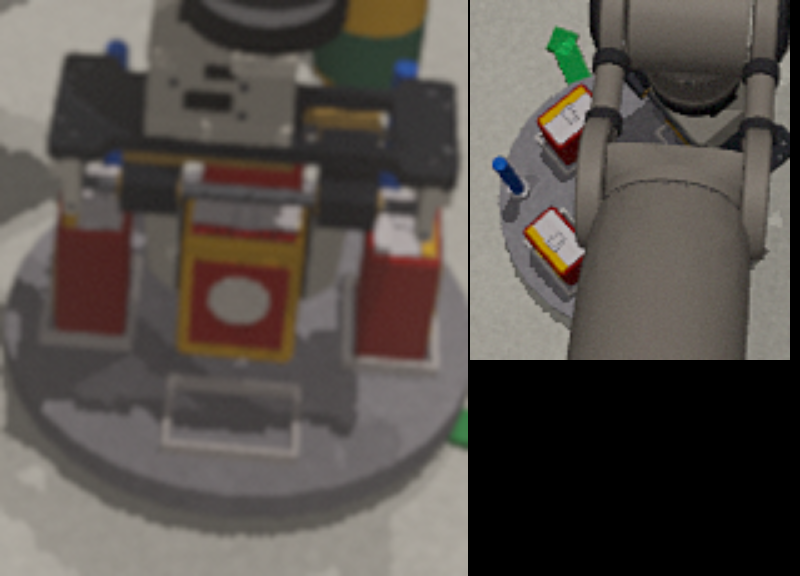

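Run:
```python
from h import *
d=np.load('pics/s1.npy');im=cv2.imread('pics/s1.png')
px=lambda a,b:(298+a/3.6-.36,171+b/3.6-.36)
C=[onplane('scene',*px(a,b),48)[:2] for a,b in[(171,378),(298,384),(298,453),(163,446)]]
print(np.round(C,1),np.mean(C,0),np.linalg.norm(np.diff(C+[C[0]],axis=0),axis=1))
u,v=map(round,px(239,301));print('disc',world('scene',d,u,v))
P=cloud('scene',d)
# label face points: fit plane
a0,b0=map(round,px(190,262));a1,b1=map(round,px(288,345))
F=P[b0:b1,a0:a1].reshape(-1,3);F=F[np.isfinite(F).all(1)];c=np.median(F,0);F=F[np.linalg.norm(F-c,axis=1)<45]
n=np.linalg.svd(F-F.mean(0))[2][2];print('face',F.mean(0),n,np.degrees(np.arctan2(n[1],n[0])))
# tin extents along bay axes, from face-and-edge region
A=np.array([573.1,101.4]);t=np.radians(-49.1);ex=np.array([np.cos(t),np.sin(t)]);ey=np.array([-ex[1],ex[0]])
print('bay pred',A+85*ex,'rim in bay',(np.mean(C,0)-A)@ex-85,(np.mean(C,0)-A)@ey)
a0,b0=map(round,px(165,250));a1,b1=map(round,px(305,365))
G=P[b0:b1,a0:a1].reshape(-1,3);x=(G[:,:2]-A)@ex-85;y=(G[:,:2]-A)@ey
s=(x>12)&(x<30)&(G[:,2]>100)&(G[:,2]<160);print('x med',np.median(x[s]),'y',np.percentile(y[s],[1,50,99]),'z',np.percentile(G[s,2],[1,99]))
```

```text
[[588.2  32.9]
 [638.   81.2]
 [672.5  43.7]
 [621.2  -5.6]] [629.96113769  38.03777339] [69.40706786 51.03229036 71.19017577 50.75928209]
disc [643.26377318  19.57573297 153.06870706]
face [642.34102832  19.3062423  152.40000266] [ 0.64933893 -0.76047828 -0.00563385] -49.507444858239914
bay pred [628.75296917  37.15245512] rim in bay 0.12186635970125792 1.4928523711112471
x med 21.972455363679764 y [-31.5569508   -1.81338873  27.60799968] z [110.00396634 159.56807685]
```

Run:
```python
from h import *
A=np.array([573.1,101.4]);t=np.radians(-49.1);ex=np.array([np.cos(t),np.sin(t)]);ey=np.array([-ex[1],ex[0]])
f=lambda p:np.round([(np.array(p)[:2]-A)@ex-85,(np.array(p)[:2]-A)@ey],2)
C=[onplane('top',232+a/4-.375,160+b/4-.375,48)[:2] for a,b in[(357,162),(431,243),(371,296),(298,212)]]
print('top rim',np.mean(C,0),f(np.mean(C,0)),[f(c) for c in C])
for i in range(3):
    im,d=bot.capture('scene');print(bot.get_obs()['tool_pos'],f(bot.get_obs()['tool_pos']))
# label colour panel in scene: red panel centroid and white disc centroid
P=cloud('scene',d);roi=np.s_[235:275,345:385]
hsv=cv2.cvtColor(im,cv2.COLOR_BGR2HSV)[roi];Q=P[roi]
m=(hsv[...,1]<90)&(hsv[...,2]>80);xy=np.array([f(p) for p in Q[m]]);z=Q[m][:,2];s=(abs(xy[:,0]-21)<8)&(abs(z-148)<15);print('disc',s.sum(),xy[s].mean(0),z[s].mean(), (xy[s].min(0)+xy[s].max(0))/2)
m=(hsv[...,1]>90);xy=np.array([f(p) for p in Q[m]]);z=Q[m][:,2];s=(abs(xy[:,0]-21)<8)&(z>115)&(z<150);print('face y',np.percentile(xy[s,1],[0,1,99,100]),np.median(xy[s,0]))
# same check on red tins via scene for camera bias: deck circle
m=abs(P[...,2]-40)<3;m[:200]=0;m[340:]=0;m[:,:290]=0;m[:,440:]=0
h=cv2.convexHull(P[m][:,:2].astype(np.float32));print('deck scene',cv2.minEnclosingCircle(h),cv2.fitEllipse(h)[0])
```

```text
top rim [628.53315529  37.57625225] [-0.46  0.11] [array([23.62, 35.45]), array([ 25.06, -34.23]), array([-25.21, -35.61]), array([-25.32,  34.84])]
[627.98008792  37.46476794 210.32427735] [-0.74 -0.38]
[627.99961091  37.61811383 210.32440471] [-0.85 -0.26]
[628.01048407  37.8002101  210.3082602 ] [-0.98 -0.14]
disc 166 [22.28192771 -1.51939759] 150.67785602217808 [19.34  -9.595]
face y [-29.95   -29.5304  28.526   28.89  ] 21.49
deck scene ((573.1190185546875, 99.76591491699219), 136.3843231201172) (574.2654418945312, 100.37914276123047)
```

Emit:
{"api": "carry_out", "payload": {"deltas": [[[0,0,15,0],[0,0,30,0],[0,0,42,0],[0,0,50,0],[0,0,55,0],[0,0,59,0],[0,0,62,0],[0,0,64,0],[0,0,66,0],[0,0,67,0],[0,0,67,0],[0,0,67,0],[0,0,67,0]]]}}

```text
time: 6.05
tool_pos: [628.1, 38.2, 143.4]
tcp_rot: [3.141, 0.0, 2.287]
contact_force: [0.7, -0.0, -2.9]
grip_width: 59.7
```

Run:
```python
from h import *
im,d=shot('scene','s2');o=bot.get_obs();print(o['tool_pos'],np.degrees(o['tcp_rot']),o['grip_width'],o['contact_force'],o['moment'])
cv2.imwrite('pics/c2.png',cv2.resize(im[200:320,300:440],None,fx=4.5,fy=4.5,interpolation=cv2.INTER_CUBIC))
```

```text
[628.10044448  38.17052561 143.36439765] [1.79990059e+02 1.57427970e-02 1.31024564e+02] 59.90910942619292 [-0.45849565 -0.31134794 -3.19072993] [ 0.05893887 -0.1259009  -0.01303704]
```

View pics/c2.png

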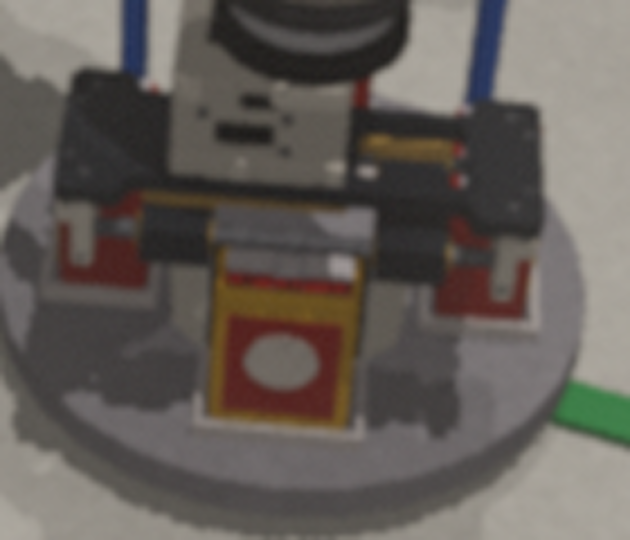

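Emit:
{"api": "carry_out", "payload": {"deltas": [[[0,0,0.5,0],[0,0,1,0],[0,0,1.2,0],[0,0,1.2,0],[0,0,1.2,0]]]}}

```text
time: 6.6
tool_pos: [628.1, 38.2, 142.4]
tcp_rot: [3.141, 0.0, 2.287]
contact_force: [-1.6, 0.7, 2.4]
grip_width: 60.0
```

Emit:
{"api": "carry_out", "payload": {"deltas": [[[0,0,0,0],[0,0,0,0],[0,0,0,0],[0,0,0,0],[0,0,0,0],[0,0,0,0],[0,0,0,0],[0,0,0,0]]], "fingers": 78}}

```text
time: 7.4
tool_pos: [628.0, 38.2, 142.0]
tcp_rot: [-3.142, 0.0, 2.287]
contact_force: [-0.5, 0.9, -0.6]
grip_width: 78.1
```

Emit:
{"api": "carry_out", "payload": {"deltas": [[[0,0,-15,0],[0,0,-40,0],[0,0,-70,0],[0,0,-100,0],[0,0,-120,0],[0,0,-120,0],[0,0,-120,0]]]}}

```text
time: 8.1
tool_pos: [627.9, 38.2, 261.7]
tcp_rot: [-3.142, 0.0, 2.287]
contact_force: [-1.1, 0.0, 0.1]
grip_width: 77.7
```

Emit:
{"api": "carry_out", "payload": {"deltas": [[[25,12,0,1.3],[55,27,0,2.7],[85,42,0,4.2],[115,57,0,5.8],[140,69,0,7.3],[157,78,0,8.6],[165,81.6,0,9],[165,81.6,0,9],[165,81.6,0,9],[165,81.6,15,9],[165,81.6,35,9],[165,81.6,52,9],[165,81.6,62,9],[165,81.6,66,9],[165,81.6,66,9],[165,81.6,66,9],[165,81.6,66,9]]]}}

```text
time: 9.8
tool_pos: [581.7, 216.2, 196.9]
tcp_rot: [3.14, -0.0, 1.502]
contact_force: [0.9, 0.6, 0.1]
grip_width: 78.0
```

Run:
```python
from h import *
im,d=shot('scene','s3');im2,d2=shot('top','t3');o=bot.get_obs();print(o['tool_pos'],np.degrees(o['tcp_rot']),o['grip_width'],o['contact_force'])
P=cloud('top',d2);roi=np.zeros((480,640),bool);roi[170:310,230:365]=1
m=roi&(abs(P[...,2]-120)<5);n,lab,st,ce=cv2.connectedComponentsWithStats(m.astype(np.uint8))
for i in range(1,n):
    if st[i,4]>100:t=P[lab==i];print('tin',st[i],t.mean(0),cv2.minAreaRect(t[:,:2].astype(np.float32)))
a=cv2.resize(im[140:320,270:440],None,fx=2.6,fy=2.6,interpolation=cv2.INTER_CUBIC)
b=cv2.resize(im2[160:304,232:360],None,fx=2.6,fy=2.6)
q=np.zeros((480,790,3),np.uint8);q[:a.shape[0],:a.shape[1]]=a;q[:b.shape[0],450:450+b.shape[1]]=b
cv2.imwrite('pics/c3.png',q)
```

```text
[581.51603915 216.29900749 196.7025585 ] [ 1.79928518e+02 -1.62934977e-02  8.60347601e+01] 77.9396789154562 [-0.63748467  0.88208145 -0.42428009]
tin [259 194  28  26 364] [636.65580699 156.77406198 119.99556657] ((637.728271484375, 156.94561767578125), (40.577205657958984, 58.950401306152344), 39.87051773071289)
tin [310 197  27  28 381] [627.31354903  35.91304836 119.98015853] ((628.2008056640625, 36.257972717285156), (59.42670822143555, 40.109317779541016), 40.28105163574219)
tin [263 243  18  28 241] [515.82051289 156.96246771 119.88385049] ((519.533447265625, 153.66319274902344), (65.11869812011719, 32.29531478881836), 13.05008316040039)
tin [304 247  29  27 394] [508.70627846  46.40269186 119.93040505] ((509.11505126953125, 46.178863525390625), (39.13289260864258, 59.12272644042969), 42.846649169921875)
```

View pics/c3.png

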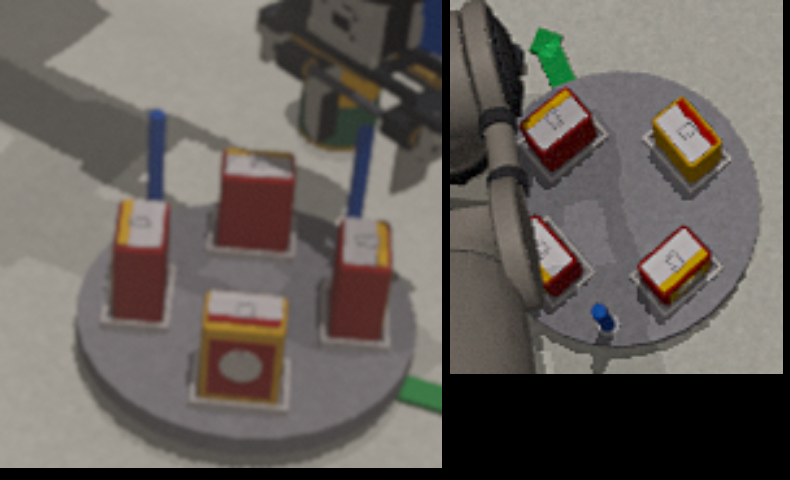

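Emit:
{"api": "carry_out", "payload": {"deltas": [[[0,0,0,0],[0,0,0,0],[0,0,0,0],[0,0,0,0],[0,0,0,0],[0,0,0,0],[0,0,0,0],[0,0,0,0],[0,0,0,0],[0,0,0,0],[0,0,0,0],[0,0,0,0],[0,0,0,0],[0,0,0,0]]], "fingers": 5}}

```text
time: 11.3
tool_pos: [581.4, 216.2, 196.0]
tcp_rot: [3.141, 0.0, 1.501]
contact_force: [1.3, 0.4, -1.6]
grip_width: 13.4
```

Emit:
{"api": "carry_out", "payload": {"deltas": [[[-0.1,-4,0,-0.4],[-0.4,-10,0,-1],[-1.4,-18,0,-1.8],[-2.9,-25.9,0,-2.6],[-5.3,-34.6,0,-3.5],[-8.4,-43.1,0,-4.4],[-12.1,-51.3,0,-5.3],[-16.4,-59.2,0,-6.2],[-21.4,-66.8,0,-7.1],[-26.9,-73.9,0,-8],[-33,-80.6,0,-8.9],[-39.6,-86.8,0,-9.8],[-46.6,-92.4,0,-10.7],[-54.1,-97.5,0,-11.6],[-61,-101.5,0,-12.4],[-67.3,-104.6,0,-13.1],[-72.9,-107,0,-13.7],[-77.6,-108.7,0,-14.2],[-81.4,-110,0,-14.6],[-83.7,-110.7,0,-14.84]]]}}

```text
time: 13.3
tool_pos: [465.7, 140.2, 196.0]
tcp_rot: [3.141, 0.002, 2.797]
contact_force: [5.5, 1.1, -6.1]
grip_width: 13.5
```

Emit:
{"api": "carry_out", "payload": {"deltas": [[[0,0,0,0],[0,0,0,0],[0,0,0,0],[0,0,0,0],[0,0,0,0],[0,0,0,0],[0,0,0,0],[0,0,0,0]]]}}

```text
time: 14.1
tool_pos: [465.7, 140.4, 196.0]
tcp_rot: [3.141, 0.002, 2.796]
contact_force: [4.6, -0.4, -5.3]
grip_width: 13.5
```

Run:
```python
from h import *
im,d=shot('scene','s4');im2,d2=shot('top','t4');o=bot.get_obs();print(o['tool_pos'],np.degrees(o['tcp_rot']),o['grip_width'],o['contact_force'])
A=np.array([573.1,101.4])
P=cloud('top',d2);roi=np.zeros((480,640),bool);roi[170:310,230:365]=1
m=roi&(abs(P[...,2]-120)<5);n,lab,st,ce=cv2.connectedComponentsWithStats(m.astype(np.uint8))
for i in range(1,n):
    if st[i,4]>100:
        t=P[lab==i];c=np.array(cv2.minAreaRect(t[:,:2].astype(np.float32))[0])-A;print('tin',st[i],np.hypot(*c),np.degrees(np.arctan2(c[1],c[0])),cv2.minAreaRect(t[:,:2].astype(np.float32)))
a=cv2.resize(im[140:320,270:440],None,fx=2.6,fy=2.6,interpolation=cv2.INTER_CUBIC)
b=cv2.resize(im2[160:304,232:360],None,fx=2.6,fy=2.6)
q=np.zeros((480,790,3),np.uint8);q[:a.shape[0],:a.shape[1]]=a;q[:b.shape[0],450:450+b.shape[1]]=b
cv2.imwrite('pics/c4.png',q)
```

```text
[465.72612451 140.36376526 196.00349848] [1.79971034e+02 9.09758668e-02 1.60216531e+02] 13.521339155481158 [ 4.6000263  -0.47029304 -4.42830061]
tin [267 190  28  23 376] 84.99790952027452 24.99570010126879 ((650.136962890625, 137.31588745117188), (40.359649658203125, 59.81372833251953), 25.980852127075195)
tin [316 205  24  28 384] 83.95815726438414 -64.78056360615949 ((608.8734130859375, 25.44451904296875), (59.60601043701172, 39.737548828125), 26.515911102294922)
tin [301 254  24  17 263] 85.85484524264211 -152.21714888261872 ((497.1424560546875, 61.38117980957031), (39.75123596191406, 50.09642791748047), 26.63304901123047)
```

View pics/c4.png

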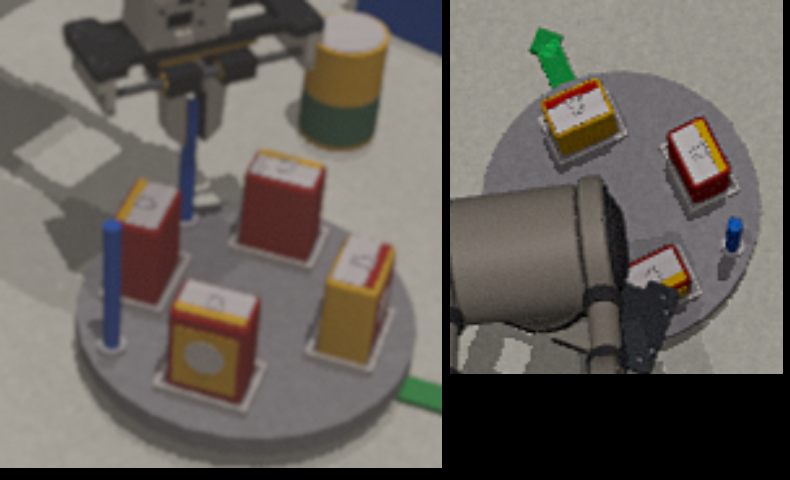

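```bash
python3 -c "
from plant import bot
o=bot.get_obs();print(o['time'],o['dq'],o['grip_width']);print(bot.close_job())"
```

```text
14.2 [ 7.31932455e-04 -1.17658541e-03  7.49653949e-04  1.17570722e-03
  1.30684519e-04  3.57131514e-05] 13.521339155481158
the job is handed in; nothing more can be done
None
```

I stood the yellow tin in the empty bay with its red label outwards and let go. I then gripped post_left above the tins, turned the deck about 74° counter-clockwise, and handed in at 14.2 s with the post still held. No verdict was reported.

What my last checks showed:
- **Yellow tin:** after release it sat within about 1.5 mm of the bay centre, with its lid at 120 mm as expected for a tin on the deck. In the last picture it is upright with its label outwards.
- **Turntable angle:** the yellow tin is at 25.0° and the pointer at about 25.1°, both seen from the turning axis. The tin's own edges read about 26°. Both are inside the 5.7° allowance.
- **Holding:** the fingers stopped at 13.5 mm on the 14 mm post, with the arm practically still. I did not read the pressing force on the turntable separately, but the outside force on the tool was about 6 N.
- **Other things:** all three red tins are standing in the last picture. The red tin nearest the arm was partly hidden from the top camera, so I saw it only from the side. I did not measure the cans and scanner again, but no move went near them.
- **Disagreement:** while the tin hung over the bay, the two cameras differed by 1 to 2 mm. I went with the top camera, and the tin dropped inside the rim.

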